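# Push the filter tube home in the sole press's air manifold

## Task

Fit the blue-gripped filter tube to the press's air manifold: take it from the rack and push it straight down into the port with the orange collar, past the drag of the seal until it sits hard on the stop inside, pressing firmly but never ramming it. Only then throw the red-knobbed air valve lever fully over to its open side, and let go. Leave the other tubes and everything else on the bench where they are.

Things in the scene. Friction and masses are not known exactly. Their poses are not given: they have to be found in the camera images.
- tube_blue: The tube to fit: round aluminium filter tube with a blue plastic grip, 100 mm long, standing upright in one of the three rack holes. Origin at the centre of its lower end, z along the tube to its grip. Metal part 16 mm diameter from the foot to 65 mm, its lowest 6 mm tapering to 13.6 mm diameter; grip 24 mm diameter from 65 to 100 mm. About 70 g.
- tube_foot (a point): centre of the lower (tapered) end of the blue tube, same frame as the tube
- rack: white rack block fixed to the bench, 60 x 220 x 45 mm (x, y, z), origin at the centre of its underside, with three upright holes on its y axis at y = -75, 0 and +75 mm, 19 mm wide and 35 mm deep (a tube in it has its foot 10 mm above the bench). Which tube stands in which hole varies.
- tube_yellow: Another tube, to be left in the rack: round aluminium filter tube with a yellow plastic grip, 100 mm long, standing upright in one of the three rack holes. Origin at the centre of its lower end, z along the tube to its grip. Metal part 16 mm diameter from the foot to 65 mm, its lowest 6 mm tapering to 13.6 mm diameter; grip 24 mm diameter from 65 to 100 mm. About 70 g.
- tube_red: Another tube, to be left in the rack: round aluminium filter tube with a red plastic grip, 100 mm long, standing upright in one of the three rack holes. Origin at the centre of its lower end, z along the tube to its grip. Metal part 16 mm diameter from the foot to 65 mm, its lowest 6 mm tapering to 13.6 mm diameter; grip 24 mm diameter from 65 to 100 mm. About 70 g.
- manifold: aluminium air manifold fixed to the bench, base 90 x 220 x 40 mm (x, y, z), origin at the centre of its underside. At y = -55 mm stands the dark 42 mm square port, its top 90 mm above the bench; at y = +60 mm stands the air valve. Its yaw varies.
- port_mouth (a point): centre of the port's mouth, at its top under the thin orange collar (z up, x and y as the manifold). Straight round bore, 17.8 mm wide. The solid stop inside lies 22 to 42 mm below the mouth; the depth differs from start to start and is not given: it is only felt, as a hard rise of the force. 18 to 25 N of total push is plenty; the stop must not bear over 25 N (the seal takes its share besides).
- port_seal (a point): middle of the bore where the tube's foot first meets the stiff rubber seal, 12 mm below the mouth. From there the push rises to some 8 to 13 N and stays so down to the stop, the seal sliding on ahead of the foot (it has no spring). Six small sprung collet teeth 9 mm below the mouth add little drag and hold the tube when it is let go.
- valve (a joint): angle of the air valve lever, rad: 0 shut (leaning to the manifold's -x), 1.0 fully open (leaning to its +x). Turns about the manifold's y axis, 62 mm above the bench, at x = 0, y = +60 mm of the manifold. Starts within 0 to 0.2. It stays where it is left; about 1 N at the knob moves it.
- valve_tip (a point): centre of the lever's red knob, a 26 mm ball on a 10 mm bar, 60 mm from its pivot
- glue_can: red and yellow glue can, 74 mm wide, 110 mm tall, origin under its centre; to be left alone
- tack_jar: glass jar with dark lid, 54 mm wide, 70 mm tall, origin under its centre; to be left alone
- hammer: hammer lying on the bench, 260 mm long, origin under its middle; to be left alone
- scissors: scissors lying on the bench, 210 mm long, origin near their pivot; to be left alone
There are look-alikes about, which are no part of the job. Leave any green or turquoise look-alike of the tube_blue alone.

How it is judged:
On the way, in this order (a step that is already met when the one before it is completed fails the run):
1. the blue tube sits on the stop inside the port, with the valve still shut (lever under 0.4 rad) (z of core_c0 in the frame of tube_foot above -0.0037 m and horizontal distance between tube_foot and port_mouth below 0.004 m and angle between tube_blue's own z axis and vertical below 0.09 rad and z of tube_foot in the frame of port_mouth below -0.02 m and value of joint valve below 0.4 rad), for 0.2 s.
2. the valve lever is thrown open (over 0.85 rad) (value of joint valve above 0.85 rad), for 0.2 s.
At the end, for the whole second after the job is handed in: The blue tube stands upright (within 0.09 rad) in the port, its foot within about 1.7 mm of the stop and within 4 mm of the port's axis, at least 20 mm below the mouth, at rest; the valve lever stands above 0.85 rad (z of core_c0 in the frame of tube_foot above -0.0037 m and horizontal distance between tube_foot and port_mouth below 0.004 m and angle between tube_blue's own z axis and vertical below 0.09 rad and z of tube_foot in the frame of port_mouth below -0.02 m and value of joint valve above 0.85 rad and linear speed of tube_blue below 0.02 m/s); the robot touches nothing.
It fails at once if the tube is rammed: the blue tube presses on the stop inside the port with more than 25 N (contact force between tube_blue and core_c0 above 25 N).
It fails at once if another tube is moved by over 15 mm, or another loose thing by over 30 mm (distance of any of tube_yellow, tube_red from where it was at the start of the episode above 0.015 m or distance of any of glue_can, tack_jar, hammer, scissors from where it was at the start of the episode above 0.03 m).
It also fails if it takes over 72 s, if anything falls off the work surface, if the arm or the gripper's body presses on something with over 40 N, if the wrist force passes 120 N, or if a joint passes its speed limit or range.

## Robot

A 6-joint arm with a two-finger parallel gripper is mounted at the origin on the work surface. World frame = base frame: x ahead of the robot, y to its left, z up, the work surface at z = 0. Lengths are in m, angles in rad, forces in N, time in s.
With the tool pointing down it reaches from about 0.325 to 0.775 m from the base axis. Payload 5.5 kg.
Tool frame: the origin (TCP) lies at the very end of the fingers, on their centre line; the grasp point (between the pads) lies 19 mm behind it; z points along the fingers, y is the direction in which the jaws open and shut (so a half turn about z gives the same grasp; the last joint's range is limited). The gripper opens to 85 mm and grips with 20 to 120 N. Pads are 22 mm wide; open, the fingers measure 114 mm over their backs; the gripper's body (76 mm by 85 mm) begins 54 mm behind the grasp point. The pads swing forward as they close: fully open they stand 13 mm farther back than shut.
Start: joints at [1.264, 0.091, 1.231, -0, 1.82, -0.057], TCP at [0.148, 0.581, 0.231] pointing down, gripper open.
Joint ranges: [-2.87, 2.87], [-0.86, 2.18], [0.17, 2.46], [-1.51, 4.65], [0.06, 2.69], [-2.65, 2.65]. Speed limits (rad/s): [2.57, 2.57, 3.01, 3.14, 3.14, 3.14].

## Interface

Orientations are given as a unit quaternion [x, y, z, w].
In Python, from bench import status, imaging, ticket gives the robot as it stands. The module is installed in compiled form; this text tells all that it offers.
- The arm moves only by the shell command python3 -m inch 'ROWS' [FORCE]. ROWS is a JSON object of lists of equal length, an entry for each row: "claw": the finger opening in m, from 0 to 0.0854; "delta_pos": the shift along the tool's x, y, z in m, a list of three; "turn": the turn about the tool's z in rad. In form: {"claw": [claw, ...], "delta_pos": [[dx, dy, dz], ...], "turn": [turn, ...]}. A call has 1 to 20 rows; each row shifts and turns the commanded pose from where the row before left it, along the tool's axes as they then stand; what a row does not reach is not made up. A row lasts 1/12 s, in which the tool goes at most 41.7 mm and 7.16 degrees, less where a joint would pass 70% of its speed; a pose out of reach is approached as far as the arm can. A call is refused whole if a number of a shift passes 0.0417 or a number of a turn 0.125, either way. A call with a gripper value outside its range is refused whole. The fingers move at their own pace and stop on an object; FORCE is the grip in N (left out, the last holds). Time passes only in rows, so rows that do not move let the fingers close. It gives the time, the measured TCP pose, the force and the opening at its end, in the units of the state.
- status.get_state(): the state, without advancing time (a new reading comes with each control period).
- imaging.capture(name): name is "scene" or "top"; returns the picture (400x640x3 uint8, blue, green, red); there is no depth.
- imaging.camera_model(name): a dict with "fx", "fy", "cx", "cy" (pixels), "dist" ([k1, k2, p1, p2, k3] as OpenCV has them; the pictures are not rectified), "R" (3x3) and "t" (3): a world point X has camera coordinates R X + t. Camera axes: x right, y down, z forward; pixel columns grow to the right and rows downward; lengths in m; the calibration is good to about 2 mm. A picture is of the moment at which its call begins. camera_model takes no time and is no camera call.
- ticket.job_done(): hands the job in, once; it reports no verdict.
Trained networks look in the newest picture that a camera, given by its name, has taken for a name from the list of things; names that differ only in an ending like _2 or _b are one class to them, and where a whole thing is asked for, a point or a joint stands for the part that bears it (a point fixed in the world has none). Each returns a list of dicts, best first, with "confidence" (0 to 1); they miss things now and then, are a little off and sometimes report something else, mostly with a low value. They report only what shows in the picture. A call takes as long as a camera call. They do not tell look-alikes from the thing itself.
- imaging.look_for(camera, label): "bbox" ([left, top, right, bottom] in pixels, round what is visible of it).
- imaging.masks_of(camera, label): "pixels" (400x640 bool, what is visible of it) and "bbox" ([left, top, right, bottom] in pixels, round what is visible of it).
The state is a dict: "time_s": time; "joint_positions": joint angles; "dq": joint speeds; "joint_efforts": joint torques, N m; "tool_pos": TCP position; "orientation": TCP orientation; "contact_force": force on the tool from outside, world axes, zero at the start; "moment": the same for the moment, N m; "grip_width": opening from 0.0 (shut) to 1.0 (fully open).
Only numpy, scipy, OpenCV 4.12 (cv2) and the standard library are available. Lean on these libraries where they do the work, as an engineer would, in place of code of your own. Each camera call takes 0.05 s, during which the arm holds its last target. There are 200 camera calls.

## Working session

There is one attempt and no reset: what is moved stays moved. The work goes in short steps, Python scripts to look and compute and a shell command to move; the robot and the scene stay as the last step left them, time stands still between calls to the robot, and variables do not carry over. Pictures are saved under pics/ and viewed, about 8 in all and at most 12, crops included, and the job is handed in when it is done.

```bash
mkdir -p pics
python3 - <<'E'
from bench import status, imaging
import cv2
s=status.get_state();print(s)
for c in("scene","top"):
    m=imaging.camera_model(c);print(c,{k:(v if not hasattr(v,'round') else v.round(4).tolist()) for k,v in m.items()})
    cv2.imwrite(f"pics/{c}0.png",imaging.capture(c))
    for l in("tube_blue","port_mouth","manifold","valve_tip","rack"):
        print(c,l,[(round(d["confidence"],2),[round(float(x)) for x in d["bbox"]]) for d in imaging.look_for(c,l)][:5])
E
```

```text
{'time_s': 0.0, 'joint_positions': array([ 1.26429031e+00,  9.18942597e-02,  1.23188046e+00, -2.54604270e-05,
        1.81980819e+00, -5.67034553e-02]), 'dq': array([-0.00176336,  0.00023646, -0.00161366,  0.00103802, -0.00090155,
        0.00052417]), 'joint_efforts': array([ 1.54326322e-04, -4.58711672e+01, -4.18034256e+01, -2.84561409e-06,
        1.09150278e-02, -2.51305345e-06]), 'tool_pos': array([0.14825428, 0.58110449, 0.23013274]), 'orientation': array([ 1.24579824e-01,  9.92209089e-01, -9.80991331e-04, -1.67590349e-04]), 'contact_force': array([0.25481471, 0.15866759, 0.24603149]), 'moment': array([0.02354619, 0.00931976, 0.01142595]), 'grip_width': 1.0039312987120041}
scene {'fx': 390.9967324238259, 'fy': 390.9967324238259, 'cx': 319.613658705182, 'cy': 200.92056387835808, 'dist': [-0.0162, 0.0, 0.0, 0.0, 0.0], 'R': [[0.5117, 0.859, -0.0145], [0.685, -0.4181, -0.5966], [-0.5186, 0.2954, -0.8024]], 't': [-0.2739, -0.2981, 1.3941]}
scene tube_blue [(0.73, [350, 151, 359, 175]), (0.71, [377, 141, 390, 166]), (0.64, [385, 190, 400, 217])]
scene port_mouth [(0.85, [216, 216, 317, 276]), (0.5, [337, 165, 416, 216])]
scene manifold [(0.68, [216, 215, 318, 277])]
scene valve_tip [(0.61, [375, 166, 381, 187]), (0.43, [270, 213, 280, 234])]
scene rack [(0.96, [338, 166, 415, 214])]
top {'fx': 511.91287094301157, 'fy': 511.91287094301157, 'cx': 318.3872674777746, 'cy': 199.11098062784518, 'dist': [-0.086, 0.0, 0.0, 0.0, 0.0], 'R': [[-0.0115, -0.9999, -0.0052], [-0.9961, 0.0119, -0.0875], [0.0875, 0.0042, -0.9962]], 't': [0.0071, 0.5438, 1.5195]}
top tube_blue [(0.21, [329, 180, 424, 225])]
top port_mouth [(0.71, [332, 179, 422, 227])]
top manifold [(0.71, [333, 179, 422, 227])]
top valve_tip []
top rack [(0.65, [216, 196, 291, 222]), (0.61, [282, 132, 297, 151]), (0.34, [247, 204, 254, 212])]
```

View pics/scene0.png

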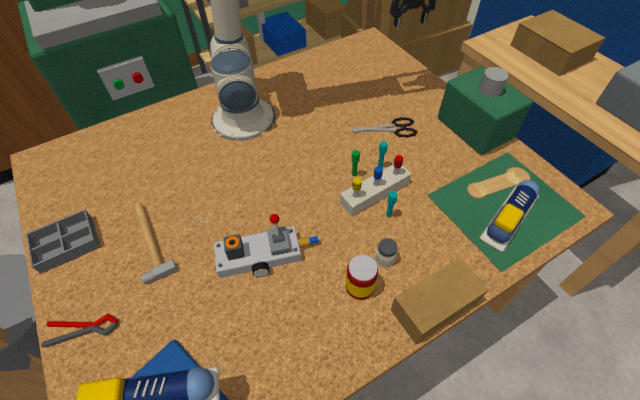

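View pics/top0.png

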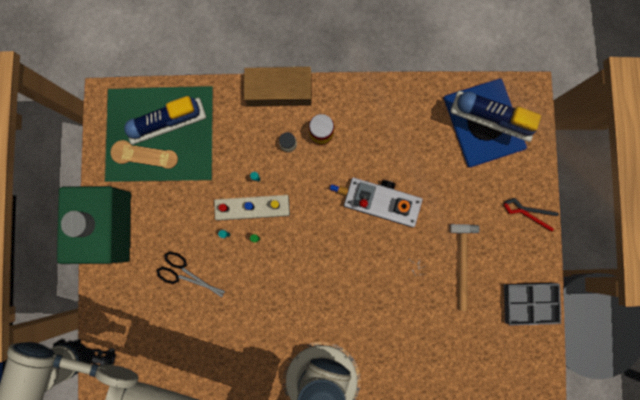

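The scene view shows the rack (340–412, 165–212) with yellow (357,184), blue (378,174) and red (398,161) tubes. Turquoise and green look-alikes stand outside it. The manifold has its orange collar at (232,242) and its red knob at (274,218). In the top view these are: blue (249,206), collar (403,206), knob (364,203).

Next I'll segment these and triangulate.

```bash
cat > h.py <<'E'
from bench import status, imaging
import cv2, numpy as np
def cam(c):
    m=imaging.camera_model(c);K=np.array([[m["fx"],0,m["cx"]],[0,m["fy"],m["cy"]],[0,0,1]])
    return K,np.array(m["dist"],float),np.array(m["R"]),np.array(m["t"])
def ray(c,p):
    K,d,R,t=cam(c);q=cv2.undistortPoints(np.array([[p]],float),K,d)[0,0]
    v=R.T@np.array([q[0],q[1],1]);return -R.T@t,v/np.linalg.norm(v)
def atz(c,p,z):
    o,v=ray(c,p);return o+v*(z-o[2])/v[2]
def tri(p,q):
    a,u=ray("scene",p);b,v=ray("top",q)
    s=np.linalg.lstsq(np.c_[u,-v],b-a,rcond=None)[0];x,y=a+u*s[0],b+v*s[1]
    return (x+y)/2,np.linalg.norm(x-y)
def proj(c,X):
    K,d,R,t=cam(c);return cv2.projectPoints(np.array([X],float),cv2.Rodrigues(R)[0],t,K,d)[0][0,0]
def blobs(img,lo,hi,box,mina=5):
    h=cv2.cvtColor(img,cv2.COLOR_BGR2HSV);l,t,r,b=box
    m=cv2.inRange(h,np.array(lo),np.array(hi));k=np.zeros_like(m);k[t:b,l:r]=m[t:b,l:r]
    n,_,st,ce=cv2.connectedComponentsWithStats(k)
    return [(ce[i].round(1).tolist(),st[i].tolist()) for i in range(1,n) if st[i][4]>=mina]
COL={"blue":((104,120,60),(125,255,255)),"orange":((5,170,150),(18,255,255)),"yellow":((22,150,120),(32,255,255)),"red":((0,180,100),(4,255,255)),"red2":((172,150,80),(180,255,255))}
BOX={"scene":{"rack":(335,140,420,215),"man":(212,208,322,280)},"top":{"rack":(210,190,292,225),"man":(338,176,424,228)}}
E
python3 - <<'E'
from h import *
for c in("scene","top"):
    im=imaging.capture(c)
    for a,cs in(("rack",("blue","yellow","red","red2")),("man",("orange","red","red2"))):
        for k in cs: print(c,a,k,blobs(im,*COL[k],BOX[c][a]))
    for l in("rack","manifold"):
        for d in imaging.masks_of(c,l)[:1]:
            r=cv2.minAreaRect(np.argwhere(d["pixels"])[:,::-1].astype(np.float32));print(c,l,d["confidence"],r)
a=cv2.imread("pics/scene0.png")[130:290,205:425];b=cv2.imread("pics/top0.png")[165:240,205:430]
a=cv2.resize(a,(660,480),interpolation=3)
a=a[:,:];b=cv2.resize(b,None,fx=3.5,fy=3.5,interpolation=3)
cv2.imwrite("pics/crop.png",np.vstack([cv2.copyMakeBorder(a,0,0,0,787-660,0),b])[:,:] if 0 else b)
E
```

```text
scene rack blue [([377.9, 172.3], [374, 166, 9, 14, 87])]
scene rack yellow [([356.8, 180.6], [353, 177, 9, 8, 55])]
scene rack red [([398.6, 158.5], [395, 156, 8, 6, 42]), ([395.8, 163.5], [394, 162, 5, 3, 6])]
scene rack red2 []
scene man orange [([270.8, 215.7], [269, 214, 6, 6, 9]), ([231.6, 241.6], [225, 236, 14, 12, 98])]
scene man red [([273.8, 218.4], [270, 214, 9, 9, 60])]
scene man red2 []
scene rack 0.62 ((375.0384826660156, 187.19229125976562), (25.4271183013916, 75.78521728515625), 60.2551155090332)
scene manifold 0.87 ((262.8818054199219, 247.13433837890625), (52.72878646850586, 104.98516845703125), 65.29756927490234)
top rack blue [([248.4, 205.6], [245, 203, 8, 7, 44])]
top rack yellow [([274.4, 203.9], [271, 201, 8, 7, 46])]
top rack red [([222.1, 207.3], [219, 204, 7, 7, 39])]
top rack red2 []
top man orange [([403.5, 205.9], [398, 201, 12, 11, 67])]
top man red [([363.8, 202.9], [361, 200, 6, 7, 32])]
top man red2 []
top rack 0.75 ((251.65049743652344, 207.75665283203125), (21.15304183959961, 74.7673568725586), 86.18592071533203)
top manifold 0.74 ((375.95001220703125, 196.1500244140625), (92.97097778320312, 39.528472900390625), 18.434946060180664)
```

View pics/crop.png

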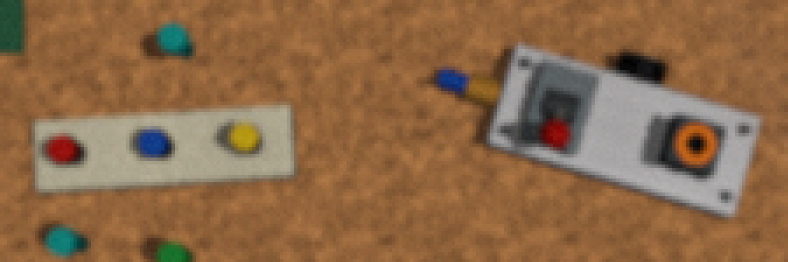

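Run:
```python
from h import *
B=tri((377.9,172.3),(248.4,205.6));print("blue tri",B, "top z.108",atz("top",(248.4,205.6),.106),"scene z.093",atz("scene",(377.9,172.3),.094))
for n,p in(("red",(222.1,207.3)),("yel",(274.4,203.9))):print(n,atz("top",p,.106))
print("port tri",tri((231.6,241.6),(403.5,205.9)),atz("top",(403.5,205.9),.091),atz("scene",(231.6,241.6),.091))
print("knob tri",tri((273.8,218.4),(363.8,202.9)))
for q in((517,44),(760,117),(733,215),(490,147)):print(atz("top",(q[0]/3.5+205-.4,q[1]/3.5+165-.4),.04).round(4))
s=status.get_state();print(s["time_s"])
```

```text
blue tri (array([0.5214075 , 0.20237346, 0.0932506 ]), np.float64(5.181584022408947e-05)) top z.108 [0.52044311 0.20058818 0.106     ] scene z.093 [0.52188158 0.20190209 0.094     ]
red [0.51643403 0.27618235 0.106     ]
yel [0.52444505 0.12612675 0.106     ]
port tri (array([ 0.51543462, -0.24426942,  0.09201217]), np.float64(0.0006937091877482805)) [ 0.51540738 -0.24476915  0.091     ] [ 0.51490735 -0.24387632  0.091     ]
knob tri (array([ 0.52374858, -0.12734815,  0.11645424]), np.float64(0.0016371342125615677))
[ 0.6072 -0.1017  0.04  ]
[ 0.542  -0.3085  0.04  ]
[ 0.4587 -0.283   0.04  ]
[ 0.5191 -0.0771  0.04  ]
0.9
```

```bash
python3 -m inch '{"claw":[0.05,0.05,0.05,0.05,0.05,0.05,0.05,0.05,0.05,0.05,0.05,0.05,0.05,0.05,0.05,0.05,0.05,0.05,0.05,0.05],"delta_pos":[[-0.01,-0.006,0],[-0.023,-0.014,0],[-0.025,-0.015,0],[-0.025,-0.015,0],[-0.025,-0.015,0],[-0.025,-0.015,0],[-0.025,-0.015,0],[-0.025,-0.015,0],[-0.025,-0.015,0],[-0.025,-0.015,0],[-0.025,-0.015,0],[-0.025,-0.015,0],[-0.025,-0.015,0],[-0.025,-0.015,0],[-0.025,-0.015,0],[-0.025,-0.015,0],[-0.025,-0.016,0],[-0.025,-0.016,0],[-0.015,-0.008,0],[-0.007,-0.002,0]],"turn":[0,0,0,0,0,0,0,0,0,0,0,0,0,0,0,0,0,0,0,0]}' 60
cat >> h.py <<'E'
from scipy.spatial.transform import Rotation as Ro
def go(X):
    s=status.get_state();R=Ro.from_quat(s["orientation"]).as_matrix()
    print("t",round(s["time_s"],2),"tcp",s["tool_pos"].round(4),"F",s["contact_force"].round(1),"grip",round(s["grip_width"]*85.4,1),"\nR",R.round(3).tolist(),"\ndelta tool",(R.T@(np.array(X)-s["tool_pos"])).round(4))
E
python3 -c "
from h import *
go([.5207,.2012,.0735])"
```

```text
time_s: 2.57
tool_pos: [0.5233, 0.2024, 0.231]
orientation: [0.126, 0.992, -0.001, 0.0]
contact_force: [-0.3, -0.3, -0.4]
grip_width: 0.587
t 2.57 tcp [0.5233 0.2024 0.231 ] F [-0.3 -0.3 -0.4] grip 50.1 
R [[-0.968, 0.251, 0.0], [0.251, 0.968, -0.001], [-0.0, -0.001, -1.0]] 
delta tool [ 0.0023 -0.0017  0.1575]
```

```bash
python3 -m inch '{"claw":[0.05,0.05,0.05,0.05,0.05,0.05,0.05,0.05,0.05,0.05],"delta_pos":[[0.002,-0.002,0.01],[0,0,0.02],[0,0,0.023],[0,0,0.023],[0,0,0.023],[0,0,0.02],[0,0,0.018],[0,0,0.013],[0,0,0.008],[0,0,0]],"turn":[0,0,0,0,0,0,0,0,0,0]}'
python3 - <<'E'
from h import *
go([.5207,.2012,.0735])
a=imaging.capture("scene")[120:220,330:430]; cv2.imwrite("pics/g1.png",cv2.resize(a,(600,600),interpolation=3))
E
```

```text
time_s: 3.4
tool_pos: [0.5184, 0.2038, 0.0714]
orientation: [0.124, 0.992, -0.001, -0.001]
contact_force: [-0.5, -0.2, 0.2]
grip_width: 0.584
t 3.4 tcp [0.5184 0.2038 0.0714] F [-0.5 -0.2  0.2] grip 49.9 
R [[-0.969, 0.247, -0.003], [0.247, 0.969, -0.001], [0.003, -0.002, -1.0]] 
delta tool [-0.0028 -0.0019 -0.0021]
```

View pics/g1.png

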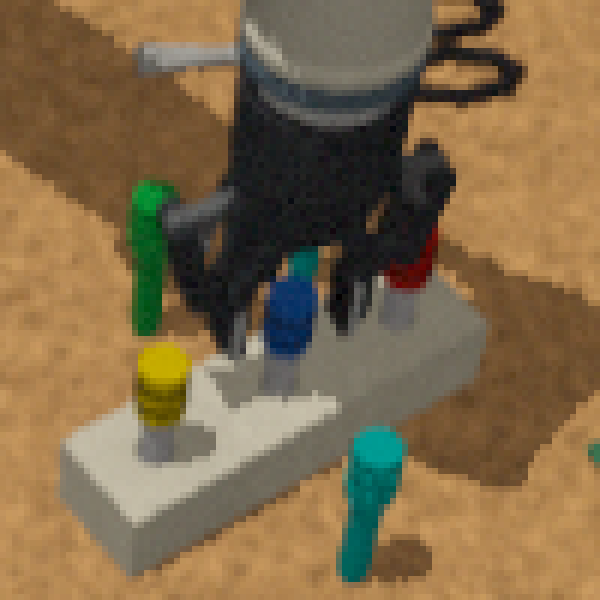

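The blue grip (290,320 in the crop) sits between the open jaws, and the yellow and red tubes are clear. Closing.

```bash
python3 -m inch '{"claw":[0.0,0.0,0.0,0.0,0.0,0.0],"delta_pos":[[0,0,-0.001],[0,0,0],[0,0,0],[0,0,0],[0,0,0],[0,0,0]],"turn":[0,0,0,0,0,0]}' 90
python3 - <<'E'
from h import *
for i in range(4):
    go([.5207,.2012,.0735]); imaging.capture("top")
E
```

```text
time_s: 3.95
tool_pos: [0.5205, 0.2041, 0.0763]
orientation: [0.125, 0.992, 0.001, 0.001]
contact_force: [-0.5, -0.9, 5.4]
grip_width: 0.259
t 3.95 tcp [0.5205 0.2041 0.0763] F [-0.5 -0.9  5.4] grip 22.1 
R [[-0.969, 0.247, 0.003], [0.247, 0.969, 0.001], [-0.003, 0.002, -1.0]] 
delta tool [-0.0009 -0.0028  0.0028]
t 4.0 tcp [0.5205 0.2042 0.0763] F [-0.5 -1.3  6. ] grip 21.8 
R [[-0.969, 0.247, 0.003], [0.247, 0.969, 0.001], [-0.003, 0.002, -1.0]] 
delta tool [-0.001  -0.0028  0.0028]
t 4.05 tcp [0.5205 0.2041 0.0763] F [-1.2 -0.3  6. ] grip 22.3 
R [[-0.969, 0.247, 0.003], [0.247, 0.969, 0.001], [-0.003, 0.002, -1.0]] 
delta tool [-0.0009 -0.0028  0.0028]
t 4.1 tcp [0.5205 0.2041 0.0763] F [-0.8  0.   6. ] grip 21.7 
R [[-0.969, 0.247, 0.003], [0.247, 0.969, 0.001], [-0.003, 0.002, -1.0]] 
delta tool [-0.0009 -0.0028  0.0028]
```

```bash
python3 -m inch '{"claw":[0,0,0,0,0,0,0,0,0,0],"delta_pos":[[0,0,-0.005],[0,0,-0.01],[0,0,-0.015],[0,0,-0.02],[0,0,-0.022],[0,0,-0.022],[0,0,-0.022],[0,0,-0.02],[0,0,-0.01],[0,0,-0.004]],"turn":[0,0,0,0,0,0,0,0,0,0]}'
python3 -m inch '{"claw":[0,0,0,0,0,0,0,0,0,0,0,0,0,0,0,0,0,0,0,0],"delta_pos":[[-0.002,-0.008,0],[-0.004,-0.016,0],[-0.006,-0.024,0],[-0.006,-0.025,0],[-0.006,-0.025,0],[-0.006,-0.025,0],[-0.006,-0.025,0],[-0.006,-0.025,0],[-0.006,-0.025,0],[-0.006,-0.025,0],[-0.006,-0.025,0],[-0.006,-0.025,0],[-0.006,-0.025,0],[-0.006,-0.025,0],[-0.006,-0.025,0],[-0.006,-0.025,0],[-0.006,-0.025,0],[-0.006,-0.025,0],[-0.003,-0.014,0],[-0.001,-0.006,0]],"turn":[0,0,0,0,0,0,0,0,0,0,0,0,0,0,0,0,0,0,0,0]}'
python3 - <<'E'
from h import *
go([.5155,-.2445,.19])
for c in("scene","top"):
    im=imaging.capture(c)
    u,v=proj(c,[.5155,-.2445,.12]).astype(int)
    print(c,u,v,"blue",blobs(im,*COL["blue"],(u-40,v-40,u+40,v+40)),"orange",blobs(im,*COL["orange"],(u-40,v-40,u+40,v+40)))
    if c=="scene": cv2.imwrite("pics/p1.png",cv2.resize(im[v-50:v+50,u-50:u+50],(600,600),interpolation=3))
E
```

```text
time_s: 4.98
tool_pos: [0.5202, 0.2041, 0.2271]
orientation: [0.125, 0.992, 0.001, 0.002]
contact_force: [0.2, -0.2, -1.0]
grip_width: 0.259
time_s: 6.65
tool_pos: [0.5116, -0.2535, 0.2222]
orientation: [0.126, 0.992, 0.0, -0.002]
contact_force: [0.3, 1.0, -0.8]
grip_width: 0.259
t 6.65 tcp [ 0.5116 -0.2535  0.2222] F [ 0.3  1.  -0.8] grip 22.1 
R [[-0.968, 0.25, -0.003], [0.25, 0.968, 0.001], [0.003, 0.0, -1.0]] 
delta tool [-0.0016  0.0097  0.0322]
scene 229 235 blue [([213.6, 208.3], [208, 201, 13, 16, 139])] orange [([229.7, 243.4], [225, 237, 13, 11, 59])]
top 405 205 blue [] orange []
```

View pics/p1.png

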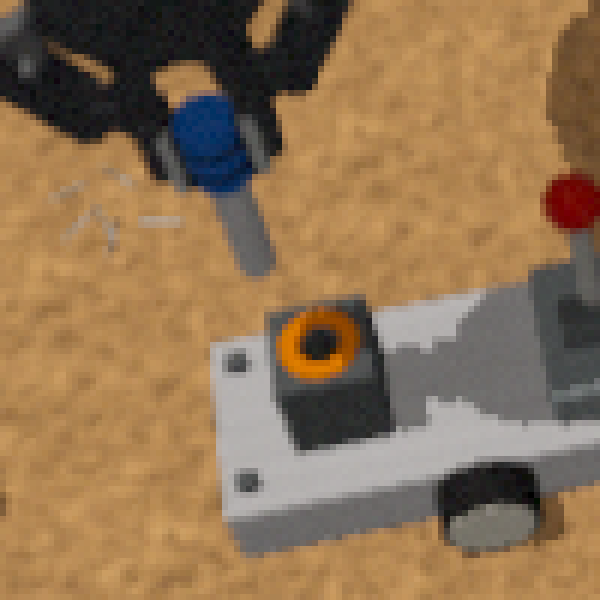

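The gripped blue tube hangs upright, with its grip at (214,208) and its foot at about (222,229). The collar centre is at (232,242), and the hole is clear. I'll centre the tube and lower it to just above the mouth.

```bash
python3 -m inch '{"claw":[0,0,0,0,0,0,0,0],"delta_pos":[[-0.002,0.005,0.005],[0,0.005,0.01],[0,0,0.012],[0,0,0.012],[0,0,0.008],[0,0,0.005],[0,0,0],[0,0,0]],"turn":[0,0,0,0,0,0,0,0]}'
python3 - <<'E'
from h import *
go([.5155,-.2445,.17])
im=imaging.capture("scene")
print(blobs(im,*COL["blue"],(190,185,270,260)),proj("scene",[.5155,-.2445,.170+.019]),proj("scene",[.5155,-.2445,.104]))
cv2.imwrite("pics/p2.png",cv2.resize(im[200:260,202:262],(720,600),interpolation=3) if 0 else cv2.resize(im[200:260,202:262],(600,600),interpolation=3))
E
```

```text
time_s: 7.42
tool_pos: [0.517, -0.2423, 0.1719]
orientation: [0.125, 0.992, 0.0, -0.0]
contact_force: [0.1, 0.3, -0.5]
grip_width: 0.259
t 7.42 tcp [ 0.517  -0.2423  0.1719] F [ 0.1  0.3 -0.5] grip 22.1 
R [[-0.969, 0.247, -0.001], [0.247, 0.969, 0.0], [0.001, 0.0, -1.0]] 
delta tool [ 0.0009 -0.0025  0.0019]
[([224.1, 220.6], [218, 214, 12, 15, 130])] [223.17462011 220.15802113] [230.44089663 239.20588482]
```

View pics/p2.png

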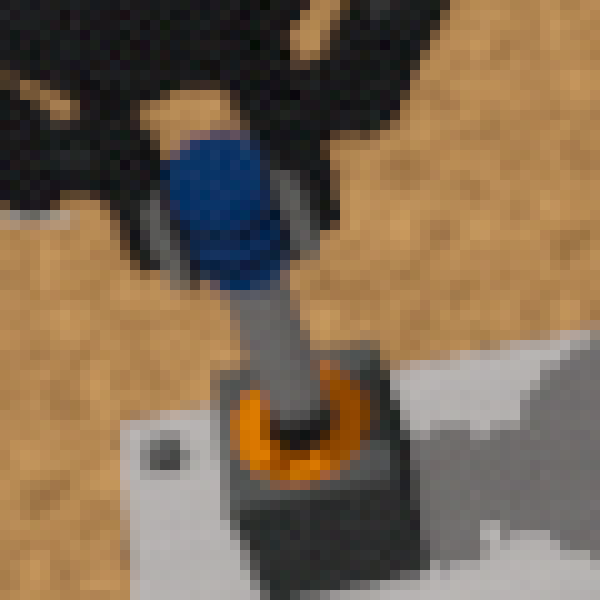

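The foot hangs just above the collar, at about (231.6,240), with the collar centred near (232,242). I'll work out the offset numerically.

Run:
```python
from h import *
print("tube by grip",atz("scene",(224.1,220.6),.188), "pred grip px at tcp",proj("scene",[.517,-.2423,.188]))
print("foot px if at tcp",proj("scene",[.517,-.2423,.1056]),"if at port",proj("scene",[.5152,-.2442,.1056]),"mouth",proj("scene",[.5152,-.2442,.091]))
im=imaging.capture("scene")[200:260,202:262]
g=cv2.cvtColor(im,cv2.COLOR_BGR2HSV)
# tube metal edges per row by low saturation
for r in range(30,42): 
    x=[c+202 for c in range(18,38) if g[r,c,1]<70 and g[r,c,2]>60]; print(r+200,x[:1],x[-1:],np.mean(x) if x else None, "axis pred", None)
for z in(.11,.12,.13,.14,.15,.16):print(z,proj("scene",[.5152,-.2442,z]).round(1),end=" ")
```

```text
tube by grip [ 0.51703135 -0.24305811  0.188     ] pred grip px at tcp [224.39934133 220.44860148]
foot px if at tcp [231.37041905 238.921243  ] if at port [230.37771304 238.72938148] mouth [231.5270056  241.74374061]
230 [225] [230] 227.5 axis pred None
231 [225] [231] 228.0 axis pred None
232 [226] [231] 228.5 axis pred None
233 [226] [231] 228.5 axis pred None
234 [226] [238] 230.125 axis pred None
235 [227] [239] 233.0 axis pred None
236 [227] [238] 232.0 axis pred None
237 [224] [237] 229.27272727272728 axis pred None
238 [224] [233] 228.66666666666666 axis pred None
239 [224] [233] 229.14285714285714 axis pred None
240 [223] [233] 228.85714285714286 axis pred None
241 [220] [232] 225.77777777777777 axis pred None
0.11 [230.  237.8] 0.12 [229.2 235.7] 0.13 [228.4 233.5] 0.14 [227.6 231.3] 0.15 [226.7 229.1] 0.16 [225.8 226.8]
```

```bash
python3 -m inch '{"claw":[0,0,0,0,0,0,0,0],"delta_pos":[[0.001,-0.001,0],[0,-0.001,0],[0,0,0.004],[0,0,0.004],[0,0,0.004],[0,0,0.003],[0,0,0.002],[0,0,0]],"turn":[0,0,0,0,0,0,0,0]}' 100
python3 - <<'E'
from h import *
go([.5155,-.2445,.17])
E
```

```text
time_s: 8.18
tool_pos: [0.5154, -0.2438, 0.1543]
orientation: [0.125, 0.992, 0.0, -0.001]
contact_force: [0.6, -0.1, -0.8]
grip_width: 0.256
t 8.18 tcp [ 0.5154 -0.2438  0.1543] F [ 0.6 -0.1 -0.8] grip 21.9 
R [[-0.969, 0.247, -0.001], [0.247, 0.969, 0.001], [0.001, 0.0, -1.0]] 
delta tool [-0.0003 -0.0006 -0.0157]
```

```bash
python3 -m inch '{"claw":[0,0,0,0,0],"delta_pos":[[0,0,0.001],[0,0,0.001],[0,0,0.001],[0,0,0.001],[0,0,0]],"turn":[0,0,0,0,0]}'; python3 -m inch '{"claw":[0,0,0,0],"delta_pos":[[0,0,0.001],[0,0,0.001],[0,0,0.001],[0,0,0]],"turn":[0,0,0,0]}'
```

```text
time_s: 8.6
tool_pos: [0.5156, -0.2439, 0.1512]
orientation: [0.125, 0.992, 0.0, -0.0]
contact_force: [-0.4, 0.3, -0.6]
grip_width: 0.251
time_s: 8.93
tool_pos: [0.5155, -0.2438, 0.148]
orientation: [0.125, 0.992, 0.0, -0.0]
contact_force: [-1.7, 1.4, 0.1]
grip_width: 0.258
```

```bash
python3 -m inch '{"claw":[0,0,0,0,0],"delta_pos":[[0.0004,0.0001,0.001],[0,0,0.001],[0,0,0.001],[0,0,0.001],[0,0,0]],"turn":[0,0,0,0,0]}'; python3 -m inch '{"claw":[0,0,0,0],"delta_pos":[[0,0,0.001],[0,0,0.001],[0,0,0.001],[0,0,0]],"turn":[0,0,0,0]}'
```

```text
time_s: 9.35
tool_pos: [0.5153, -0.2437, 0.1444]
orientation: [0.124, 0.992, 0.0, 0.0]
contact_force: [-1.0, 2.3, 2.0]
grip_width: 0.256
time_s: 9.68
tool_pos: [0.5157, -0.2439, 0.1435]
orientation: [0.125, 0.992, -0.0, 0.001]
contact_force: [-3.8, 3.6, 10.4]
grip_width: 0.257
```

```bash
python3 -m inch '{"claw":[0,0,0,0],"delta_pos":[[0.0006,0.0004,0.001],[0,0,0.001],[0,0,0.001],[0,0,0]],"turn":[0,0,0,0]}'; python3 -m inch '{"claw":[0,0,0,0],"delta_pos":[[0,0,0.001],[0,0,0.001],[0,0,0.001],[0,0,0]],"turn":[0,0,0,0]}'
```

```text
time_s: 10.02
tool_pos: [0.5155, -0.2437, 0.1408]
orientation: [0.125, 0.992, -0.001, 0.002]
contact_force: [-2.1, 2.4, 9.7]
grip_width: 0.253
time_s: 10.35
tool_pos: [0.5155, -0.2437, 0.1379]
orientation: [0.125, 0.992, -0.001, 0.002]
contact_force: [-3.3, 2.3, 9.8]
grip_width: 0.254
```

```bash
python3 -m inch '{"claw":[0,0,0,0],"delta_pos":[[0.0004,0.0002,0.0007],[0,0,0.0007],[0,0,0.0006],[0,0,0]],"turn":[0,0,0,0]}'; python3 -m inch '{"claw":[0,0,0,0],"delta_pos":[[0,0,0.0007],[0,0,0.0007],[0,0,0.0006],[0,0,0]],"turn":[0,0,0,0]}'
```

```text
time_s: 10.68
tool_pos: [0.5153, -0.2436, 0.1362]
orientation: [0.125, 0.992, -0.001, 0.002]
contact_force: [-2.9, 1.2, 10.9]
grip_width: 0.253
time_s: 11.02
tool_pos: [0.5154, -0.2437, 0.1342]
orientation: [0.125, 0.992, -0.001, 0.002]
contact_force: [-2.0, 2.2, 11.8]
grip_width: 0.251
```

```bash
python3 -m inch '{"claw":[0,0,0,0],"delta_pos":[[0,0,0.0007],[0,0,0.0007],[0,0,0.0006],[0,0,0]],"turn":[0,0,0,0]}'
```

```text
time_s: 11.35
tool_pos: [0.5154, -0.2437, 0.1322]
orientation: [0.125, 0.992, -0.001, 0.002]
contact_force: [-2.8, 1.8, 10.8]
grip_width: 0.257
```

Depth is about 24 mm and the tube is still sliding on the seal. I'll continue in 2 mm calls and stop on a force rise.

```bash
python3 -m inch '{"claw":[0,0,0,0],"delta_pos":[[0.0003,0.0002,0.0007],[0,0,0.0007],[0,0,0.0006],[0,0,0]],"turn":[0,0,0,0]}'
```

```text
time_s: 11.68
tool_pos: [0.5153, -0.2436, 0.1304]
orientation: [0.125, 0.992, -0.001, 0.002]
contact_force: [-2.0, 1.7, 12.4]
grip_width: 0.251
```

```bash
python3 -m inch '{"claw":[0,0,0,0],"delta_pos":[[0,0,0.0007],[0,0,0.0007],[0,0,0.0006],[0,0,0]],"turn":[0,0,0,0]}'
```

```text
time_s: 12.02
tool_pos: [0.5155, -0.2436, 0.1295]
orientation: [0.125, 0.992, -0.001, 0.003]
contact_force: [-3.0, 1.8, 15.8]
grip_width: 0.254
```

```bash
python3 -m inch '{"claw":[0,0,0,0],"delta_pos":[[0,0,0.0007],[0,0,0.0007],[0,0,0.0006],[0,0,0]],"turn":[0,0,0,0]}'
```

```text
time_s: 12.35
tool_pos: [0.5157, -0.2438, 0.1293]
orientation: [0.125, 0.992, -0.002, 0.004]
contact_force: [-5.8, 3.7, 23.5]
grip_width: 0.255
```

The force rose from 12 to 23.5 N with no further travel, so the tube is on the stop at about 27 mm depth. That is within the stated 22–42 mm. I'll hold briefly, then release under load.

```bash
python3 -m inch '{"claw":[0,0,0,0],"delta_pos":[[0,0,0],[0,0,0],[0,0,0],[0,0,0]],"turn":[0,0,0,0]}'; python3 -m inch '{"claw":[0.045,0.045,0.045,0.045,0.045],"delta_pos":[[0,0,0],[0,0,0],[0,0,0],[0,0,0],[0,0,0]],"turn":[0,0,0,0,0]}'
python3 - <<'E'
from h import *
im=imaging.capture("scene"); print(blobs(im,*COL["blue"],(200,200,260,260)))
for d in(.022,.025,.027,.029,.032):print(d,proj("scene",[.5152,-.2442,.09-d+.0825]))
cv2.imwrite("pics/s1.png",cv2.resize(im[195:265,207:297],(720,560),interpolation=3))
E
```

```text
time_s: 12.68
tool_pos: [0.5157, -0.2437, 0.1293]
orientation: [0.125, 0.992, -0.002, 0.004]
contact_force: [-5.0, 4.1, 22.9]
grip_width: 0.256
time_s: 13.1
tool_pos: [0.514, -0.2428, 0.1223]
orientation: [0.125, 0.992, 0.0, -0.001]
contact_force: [0.1, -0.4, 0.2]
grip_width: 0.529
[([227.5, 230.2], [222, 223, 12, 15, 117])]
0.022 [226.66393705 228.98478888]
0.025 [226.92091213 229.6592696 ]
0.027 [227.0915021  230.10699924]
0.029 [227.26151407 230.55319867]
0.032 [227.51545466 231.21964566]
```

View pics/s1.png

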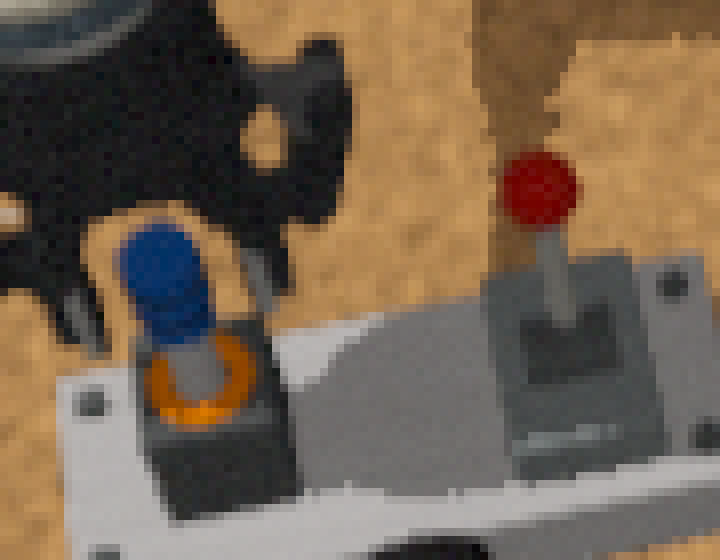

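The tube stands upright in the port. Its grip centroid at (227.5,230.2) matches a depth of about 27 mm. The lever (knob at crop (540,190)) is still at the shut side. I'll lift off, close the fingers and move to the knob's −x side.

```bash
python3 -m inch '{"claw":[0.045,0.045,0.045,0.045,0.045,0.045,0,0,0,0,0,0,0,0],"delta_pos":[[0,0,-0.01],[0,0,-0.02],[0,0,-0.03],[0,0,-0.03],[0,0,-0.03],[0,0,-0.01],[0.004,0.008,0],[0.008,0.016,0],[0.011,0.022,0],[0.011,0.022,0],[0.011,0.022,0],[0.008,0.016,0],[0.004,0.01,0],[0,0,0]],"turn":[0,0,0,0,0,0,0,0,0,0,0,0,0,0]}' 40
python3 - <<'E'
from h import *
go([.487,-.1166,.107])
E
```

```text
time_s: 14.32
tool_pos: [0.4872, -0.1142, 0.2521]
orientation: [0.123, 0.992, 0.0, -0.001]
contact_force: [-0.8, 1.2, 0.5]
grip_width: -0.001
t 14.32 tcp [ 0.4872 -0.1142  0.2521] F [-0.8  1.2  0.5] grip -0.1 
R [[-0.97, 0.245, -0.001], [0.245, 0.97, 0.001], [0.002, 0.001, -1.0]] 
delta tool [-0.0007 -0.0025  0.1451]
```

```bash
python3 -m inch '{"claw":[0,0,0,0,0,0,0,0,0],"delta_pos":[[0,-0.002,0.01],[0,0,0.02],[0,0,0.025],[0,0,0.025],[0,0,0.025],[0,0,0.02],[0,0,0.012],[0,0,0.007],[0,0,0]],"turn":[0,0,0,0,0,0,0,0,0]}'
python3 - <<'E'
from h import *
go([.549+.957*.008,-.1355-.291*.008,.107])
im=imaging.capture("scene");print(blobs(im,*COL["red"],(255,200,300,240)))
cv2.imwrite("pics/v1.png",cv2.resize(im[180:270,207:307],(667,600),interpolation=3))
E
```

```text
time_s: 15.07
tool_pos: [0.4863, -0.1186, 0.1071]
orientation: [0.125, 0.992, 0.0, -0.002]
contact_force: [0.2, 0.1, 0.7]
grip_width: 0.002
t 15.07 tcp [ 0.4863 -0.1186  0.1071] F [0.2 0.1 0.7] grip 0.2 
R [[-0.969, 0.248, -0.003], [0.248, 0.969, 0.001], [0.003, -0.0, -1.0]] 
delta tool [-0.0729 -0.0012 -0.0001]
[([274.0, 218.4], [270, 214, 9, 9, 59])]
```

View pics/v1.png

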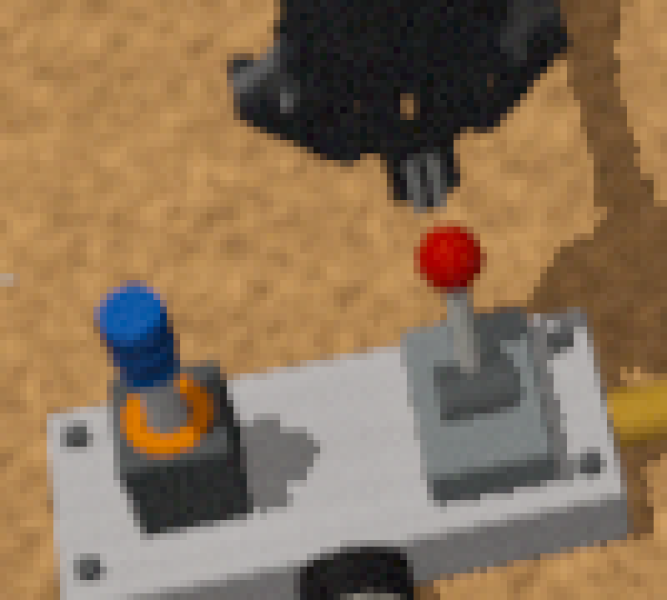

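The closed fingers are right behind the knob on its −x side, and the tube is standing seated. Pushing now.

```bash
python3 -m inch '{"claw":[0,0,0,0,0,0,0,0,0,0,0,0,0,0],"delta_pos":[[-0.004,0,0],[-0.006,0,0],[-0.006,0,0],[-0.006,0,0],[-0.006,0,0],[-0.006,0,0],[-0.006,0,0],[-0.006,0,0],[-0.006,0,0],[-0.006,0,0],[-0.005,0,0],[-0.004,0,0],[-0.002,0,0],[0,0,0]],"turn":[0,0,0,0,0,0,0,0,0,0,0,0,0,0]}'
python3 - <<'E'
from h import *
for a in (.85,.95,1.0): go([.549+.957*(.06*np.sin(a-.5)-.024),-.1355-.291*(.06*np.sin(a-.5)-.024),.107])
im=imaging.capture("scene");print(blobs(im,*COL["red"],(255,200,310,250)))
for a in(.8,.9,1.0):print(a,proj("scene",[.549+.957*.06*np.sin(a-.5),-.1355-.291*.06*np.sin(a-.5),.062+.06*np.cos(a-.5)]))
E
```

```text
time_s: 16.28
tool_pos: [0.5544, -0.1352, 0.109]
orientation: [0.125, 0.992, 0.0, -0.0]
contact_force: [-0.5, -0.3, 0.6]
grip_width: 0.002
t 16.28 tcp [ 0.5544 -0.1352  0.109 ] F [-0.5 -0.3  0.6] grip 0.1 
R [[-0.969, 0.247, -0.0], [0.247, 0.969, 0.0], [0.0, 0.0, -1.0]] 
delta tool [ 0.0086 -0.0014  0.002 ]
t 16.28 tcp [ 0.5544 -0.1352  0.109 ] F [-0.5 -0.3  0.6] grip 0.1 
R [[-0.969, 0.247, -0.0], [0.247, 0.969, 0.0], [0.0, 0.0, -1.0]] 
delta tool [ 0.0031 -0.0017  0.002 ]
t 16.28 tcp [ 0.5544 -0.1352  0.109 ] F [-0.5 -0.3  0.6] grip 0.1 
R [[-0.969, 0.247, -0.0], [0.247, 0.969, 0.0], [0.0, 0.0, -1.0]] 
delta tool [ 0.0004 -0.0018  0.002 ]
[([277.4, 236.6], [273, 232, 10, 10, 74])]
0.8 [276.24117415 232.24542983]
0.9 [276.72917533 234.57661943]
1.0 [277.22492248 236.95414323]
```

```bash
python3 -m inch '{"claw":[0,0,0,0],"delta_pos":[[-0.0015,0,0],[-0.0015,0,0],[-0.001,0,0],[0,0,0]],"turn":[0,0,0,0]}'; python3 -m inch '{"claw":[0,0,0,0,0,0,0,0,0,0,0],"delta_pos":[[0.005,0,0],[0.012,0,0],[0.02,0,0],[0.02,0,0],[0,0,-0.01],[0,0,-0.025],[0,0,-0.035],[0,0,-0.035],[0,0,-0.015],[0,0,0],[0,0,0]],"turn":[0,0,0,0,0,0,0,0,0,0,0]}'
python3 - <<'E'
from h import *
im=imaging.capture("scene");print(blobs(im,*COL["red"],(255,200,310,250)),blobs(im,*COL["blue"],(200,200,260,260)))
cv2.imwrite("pics/e1.png",cv2.resize(im[130:280,207:427],(792,540),interpolation=3))
E
```

```text
time_s: 16.67
tool_pos: [0.556, -0.1357, 0.1092]
orientation: [0.125, 0.992, 0.0, -0.003]
contact_force: [-9.7, 1.7, 3.3]
grip_width: 0.004
time_s: 17.58
tool_pos: [0.5037, -0.1225, 0.2313]
orientation: [0.125, 0.992, -0.0, 0.002]
contact_force: [-0.2, 0.2, -0.6]
grip_width: 0.002
[([277.6, 237.1], [273, 233, 10, 9, 70])] [([227.3, 230.0], [222, 223, 11, 15, 120])]
```

View pics/e1.png

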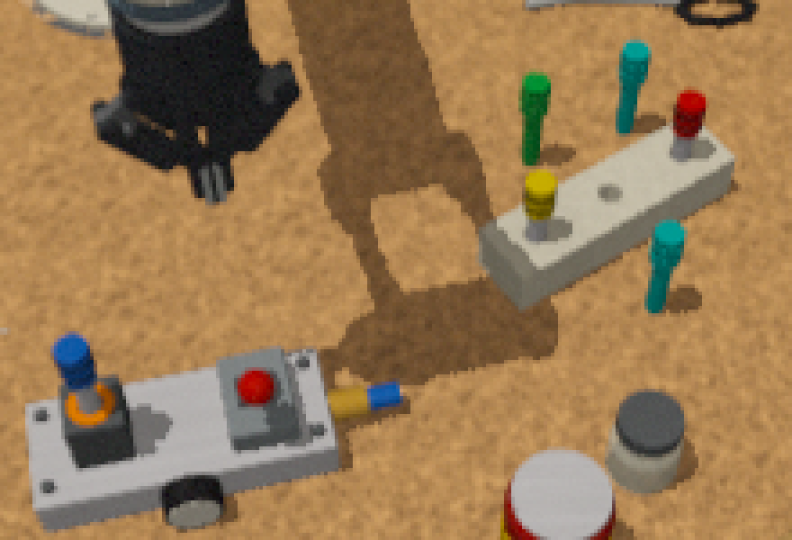

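The lever is at its end stop (knob at (277.6,237.1), about 1.0 rad). The tube hasn't moved (227.3,230.0), and the yellow and red tubes are still in place. Handing in.

```bash
python3 -c "
from bench import ticket;print(ticket.job_done())"
```

```text
the job is handed in; nothing more can be done
None
```

The blue tube is seated in the orange-collared port and the air valve is fully open. I handed the job in at about 18 s of robot time; no verdict is reported.

- **Tube:** I pushed it straight down past the seal, which dragged at about 10–12 N. The push then rose to 23.5 N with the tube no longer moving, so it is on the stop, about 27 mm below the mouth. Total push includes the seal's share, so the stop itself bore well under 25 N. The camera agreed with that depth after I let go, and the tube had not moved by the end.
- **Valve:** I threw the lever over with closed fingers only after the tube was seated. It reached its end stop with about 10 N at the fingers. In the last picture the knob stands where a lever at about 1.0 rad should be.
- **Everything else:** In the last picture the yellow and red tubes, the look-alikes, the jar and the can look undisturbed, judged by eye. The hammer lies outside that crop and the scissors only partly show, but the arm went near neither. The arm ended clear of everything, with near-zero force.
- **Disagreements:** Camera and arm positions differed by 2–3 mm at times. I corrected this by lining the tube up with the port in the picture. During insertion there was a sideways force of 2–4 N, reaching about 7 N against the stop. I eased it with small shifts, and it was gone once I let go.

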